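# Hang the rinsed tube carrier on the balancer hook

### The job

Hang the steel tube carrier on the spring balancer's hook so that it drains free above its drip tray: take the hook by its grey handle, pull it down, catch the carrier's bail with it without shoving or tipping the carrier, and let it up slowly. Let go only at the height where the spring just carries the carrier's weight, so that neither hook nor carrier jumps when released. Do not handle the carrier with the gripper, and leave the other things on the bench alone.

Things in the scene. Friction and masses are not known exactly. Their poses are not given: they have to be found in the camera images.
- frame: Fixed aluminium balancer gantry, 660 mm wide (y), posts 620 mm apart; origin on the bench midway between the posts, x away from the robot, y along the beam at yaw 0. Beam 421 mm high, 30 mm behind the origin.
- trolley: Trolley on the beam; origin at beam height over the frame's y axis. Slides along the frame's y, 200 mm either way, friction about 0.5 N, stays where left; cannot move in x or turn. Carries an upright white tube (350 to 580 mm above the bench) out of which a steel rod comes down; from the rod's foot a level arm (16 wide, 14 thick) reaches 160 mm to the frame's -x and ends in handle and hook.
- hook_slide (a joint): How far the hook is pulled down, m: 0 at the upper stop, 0.155 at the lower. The spring pulls the unloaded hook up with 1.9 N at 0 plus 60 N per m (its own weight already taken off), friction 0.15 N either way. No catch: let go, it flies up until spring and load balance.
- hook: Steel hook with arm and handle; origin at the throat centre, axes as the frame's. J of 8 mm round bar in the y-z plane: shank on the -y side (face 5.5 mm from the throat centre), up 45 mm to the arm; bottom 13.5 mm below the centre; tip on the +y side, 13.5 mm out, its top 8 mm above the centre. The mouth opens to +y above the tip: it goes under a bar moving to +y.
- hook_throat (a point): Centre of the hook's throat. It stands 248 mm above the bench when the hook is up.
- hook_grip (a point): Where to take the handle, a grey upright block 30 (x) by 16 (y) by 52 mm high on the arm's end, straight above the throat. The point is on its axis, 89 mm above the throat centre, 22 mm below the block's top, 30 mm above the arm's top face. Pinch it from above across y.
- tray: Fixed grey drip tray, 112 (x) by 150 (y) by 20 mm high, walls and floor 4 mm; origin under its centre.
- carrier: Loose steel carrier with eight capped tubes, 84 (x) by 120 (y) mm, caps 76 mm high, standing in the tray with about 10 mm of play; origin under its centre. An arched bail of 7 mm round bar stands up across x at y = 0, legs at x = +-38 mm. Mass 0.22 to 0.70 kg by its filling, which cannot be seen. A sideways push of 1 N at the bail can start to tip it.
- bail_top (a point): Centre of the bail's bar at its crown, 130 mm above the carrier's underside; the bar runs along the carrier's x and falls 12 mm over 28 mm either side. Bar centre seated in the hook: 2 mm below the throat centre.
- flask: Bystander: conical glass flask, 80 mm wide, 108 mm high; origin under its centre.
- beaker: Bystander: glass beaker, 60 mm wide, 75 mm high; origin under its centre.
- jar: Bystander: white jar, 40 mm wide, 60 mm high, between tray and beam; origin under its centre.
- tip_box: Bystander: closed box 45 by 90 by 45 mm; origin under its centre.
- reagent: Bystander: amber bottle, 48 mm wide, 100 mm high; origin under its centre.
- spatula: Bystander: steel spatula, 170 mm long, lying on the bench on the robot's side of the tray; origin under its middle.
Things that resemble listed ones, but are neither listed nor needed, are in the scene too. Several things have the shape of the tray; the one meant has the colours described above.

How it is judged:
By the outcome, as a careful person would: the job done as asked, in the order asked, and still so for the second after the job is handed in, with the robot touching nothing.
It also fails if it takes over 64 s, if anything falls off the work surface, if the arm or the gripper's body presses on something with over 40 N, if the wrist force passes 120 N, or if a joint passes its speed limit or range.

### The arm

A 6-joint arm with a two-finger parallel gripper is mounted at the origin on the work surface. World frame = base frame: x ahead of the robot, y to its left, z up, the work surface at z = 0. Lengths are in m, angles in rad, forces in N, time in s.
With the tool pointing down it reaches from about 0.25 to 0.8 m from the base axis. Payload 3.9 kg.
Tool frame: the origin (TCP) lies between the finger pads; the fingertips stand 25 mm ahead of it and the grasp point (between the pads) lies 6 mm ahead of it (nose_length is the distance from the TCP to the fingertips, in m); z points along the fingers, y is the line along which they close (so a half turn about z gives the same grasp; the last joint's range is limited). The gripper opens to 85 mm and grips with 20 to 120 N. Pads are 22 mm wide; open, the fingers measure 114 mm over their backs; the gripper's body (76 mm by 85 mm) begins 54 mm behind the grasp point. The pads swing forward as they close: fully open they stand 13 mm farther back than shut.
Start: joints at [1.128, 0.26, -0.138, 1.173, 0, 1.571], TCP at [0.225, 0.474, 0.256] pointing down, gripper open.
Joint ranges: [-2.78, 2.78], [-0.83, 1.72], [-1.28, 1.37], [-1.9, 2.12], [-1.57, 1.48], [-3.14, 3.14]. Speed limits (rad/s): [2.57, 2.57, 3.14, 3.14, 3.14, 3.14].

### API

Orientations are given as a unit quaternion [x, y, z, w].
In Python, from rig import state, grab_frame, close_job, nose_length gives the robot as it stands. The module is installed in compiled form; this text tells all that it offers.
- The arm moves only by the shell command python3 -m pendant 'ROWS' [FORCE]. ROWS is text: rows parted by semicolons, each of 5 numbers parted by spaces: the closure, from 0 (fully open) to 1 (shut), then the shift along the tool's x, y, z in cm, then the turn about the tool's z in units of 6 degrees (1.0 is 6 degrees). A call has 1 to 10 rows; each row is the pose to reach, as a shift and turn from the pose commanded when the call began, along the tool's axes at that moment; what a row does not reach only later rows make up. A row lasts 1/8 s, in which the tool goes at most 62.5 mm and 10.7 degrees, less where a joint would pass 70% of its speed; a pose out of reach is approached as far as the arm can. A call with a gripper value outside its range is refused whole. The fingers move at their own pace and stop on an object; FORCE is the grip in N (left out, the last holds). Time passes only in rows, so rows that repeat a pose let the fingers close. It gives the time, the measured TCP pose, the force, the opening and the grip force at its end, in the units of the state.
- state(): the state, without advancing time (a new reading comes with each control period).
- grab_frame(name): name is "scene" or "top" or "wrist"; returns a dict with "frame" (420x560x3 uint8, red, green, blue), "fx", "fy", "cx", "cy" (pixels), "R" (3x3) and "t" (3): a world point X has camera coordinates R X + t. Camera axes: x right, y down, z forward; pixel columns grow to the right and rows downward; lengths in m; the calibration is good to about 2 mm. A picture is of the moment at which its call begins. There is no depth.
- close_job(): hands the job in; it is judged then, once.
The state is a dict: "time": time; "joint_pos": joint angles; "qd": joint speeds; "joint_efforts": joint torques, N m; "eef_pos": TCP position; "eef_rot": TCP orientation; "contact_force": force on the tool from outside, world axes, zero at the start; "ft_torque": the same for the moment, N m; "opening": finger opening in m; "gripper_force": force on a finger pad.
Only numpy, scipy, OpenCV 4.12 (cv2) and the standard library are available. Lean on these libraries where they do the work, as an engineer would, in place of code of your own. Each camera call takes 0.05 s, during which the arm holds its last target. There are 200 camera calls.

## Working session

There is one attempt and no reset: what is moved stays moved. The work goes in short steps, Python scripts to look and compute and a shell command to move; the robot and the scene stay as the last step left them, time stands still between calls to the robot, and variables do not carry over. Pictures are saved under pics/ and viewed, at most 12 in all, crops included, and the job is handed in when it is done.

```bash
mkdir -p pics; cat > h.py <<'E'
import numpy as np, cv2, pickle
from rig import state, grab_frame, close_job, nose_length
def snap(n,f):
    d=grab_frame(n); cv2.imwrite(f'pics/{f}.png',d['frame'][:,:,::-1]); pickle.dump(d,open(f'pics/{f}.pkl','wb')); return d
def load(f): return pickle.load(open(f'pics/{f}.pkl','rb'))
def ray(d,u,v):
    R=np.array(d['R']);t=np.array(d['t']);c=-R.T@t
    w=R.T@np.array([(u-d['cx'])/d['fx'],(v-d['cy'])/d['fy'],1.]); return c,w/np.linalg.norm(w)
def onz(d,u,v,z):
    c,w=ray(d,u,v); return c+w*(z-c[2])/w[2]
def tri(*a):
    A=np.zeros((3,3));b=np.zeros(3);rs=[ray(*x) for x in a]
    for c,w in rs:
        P=np.eye(3)-np.outer(w,w);A+=P;b+=P@c
    X=np.linalg.solve(A,b); return X,[np.linalg.norm((np.eye(3)-np.outer(w,w))@(X-c)) for c,w in rs]
def proj(d,X):
    p=np.array(d['R'])@np.array(X)+np.array(d['t']); return d['fx']*p[0]/p[2]+d['cx'],d['fy']*p[1]/p[2]+d['cy']
E
python3 - <<'E'
from h import *
a=snap('scene','s0');b=snap('top','t0')
for d in (a,b): print(-np.array(d['R']).T@d['t'],d['fx'])
s=state();print(s['time'],s['eef_pos'],s['eef_rot'],s['contact_force'],s['opening'],nose_length)
E
```

```text
[ 1.20482734 -0.48393716  0.80940757] 438.2079963013628
[ 0.30339777 -0.02831773  1.28305048] 491.9256111035918
0.1 [0.22471795 0.47386551 0.25554573] [ 2.19570315e-01  9.75596292e-01 -8.49983635e-04 -1.70466823e-04] [ 0.36666378  0.84974947 -0.42605301] 0.08544096219562494 0.025
```

View pics/s0.png

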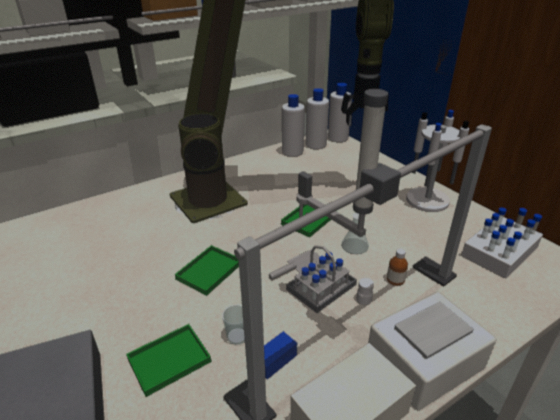

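View pics/t0.png

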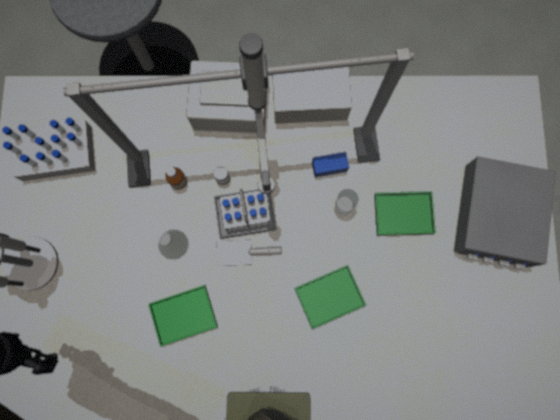

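Scene: the grey tray with carrier is at about (322,283), bail crown near (320,250), handle at (304,184), trolley at (380,184). Top: carrier at (245,210), handle at (267,185). 

Could be confused:
- **Tray:** green trays in the top view at (405,214), (330,297) and (183,316). The grey one at (245,213) is meant.
- **Carrier:** the blue-capped rack at (50,150) has no bail. The one at (245,210) has one.
- **Handle:** the pipette stand at top (30,265) and the trolley block at scene (380,184). The block on the arm's end is meant.

I'll check these in one close crop.

```bash
python3 - <<'E'
from h import *
a=cv2.imread('pics/s0.png')[165:315,260:400];b=cv2.imread('pics/t0.png')[150:280,200:300]
a=cv2.resize(a,None,fx=3,fy=3,interpolation=3);b=cv2.resize(b,None,fx=3.4,fy=3.4,interpolation=3)
o=np.zeros((450,420+340,3),np.uint8);o[:,:420]=a;o[:442,420:]=b
o=cv2.convertScaleAbs(o,alpha=1.4,beta=10);cv2.imwrite('pics/c0.png',o)
E
```

```text
(no output)
```

View pics/c0.png

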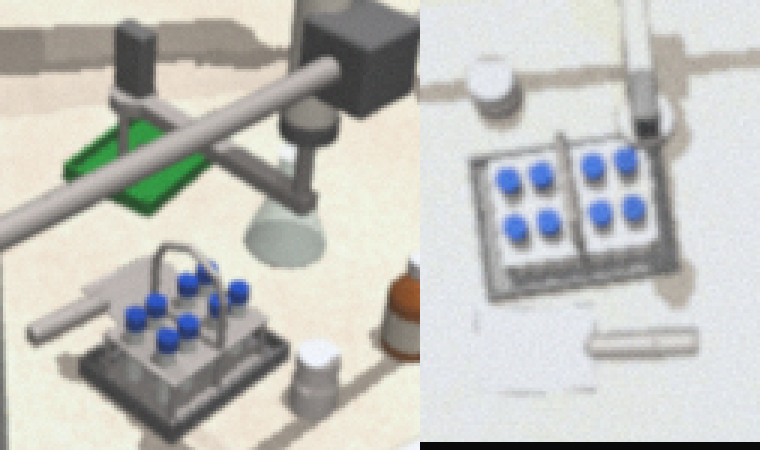

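The crop confirms the choice. The handle block sits on the arm's end, its top face at scene (304,174) and top (266,177). The carrier with the bail stands in the grey tray. Next I'll measure.

```bash
python3 - <<'E'
from h import *
a=load('s0');b=load('t0')
print('handle top',tri((a,304.3,174),(b,266.2,176.8)))
im=b['frame'][:,:,::-1]
hsv=cv2.cvtColor(np.ascontiguousarray(im),cv2.COLOR_BGR2HSV)
m=cv2.inRange(hsv,(105,120,80),(130,255,255));m[:180]=0;m[240:]=0;m[:,:210]=0;m[:,280:]=0
n,l,st,c=cv2.connectedComponentsWithStats(m)
P=[onz(b,c[i][0],c[i][1],.076) for i in range(1,n) if st[i][4]>8]
P=np.array(P);print(P.round(4),P.mean(0))
# beam ends at 0.421 in top
e=[onz(b,73,90,.421),onz(b,403,55,.421)];print('beam',e)
# bail: crown in scene crop ~ (185,246)
print('bail',tri((a,260+187/3,165+248/3),(b,200+(572-420)/3.4,150+200/3.4)))
print(proj(b,[.5,.05,.13]))
# tray corners top rim
for u,v in [(475,158),(655,138),(680,270),(490,298)]: print(onz(b,200+(u-420)/3.4,150+v/3.4,.02))
E
```

```text
handle top (array([ 0.55620376, -0.00161563,  0.3591838 ]), [np.float64(0.0004688493749194331), np.float64(0.0004688493749194833)])
[[0.5815 0.021  0.076 ]
 [0.577  0.0453 0.076 ]
 [0.57   0.0835 0.076 ]
 [0.5661 0.108  0.076 ]
 [0.5455 0.0152 0.076 ]
 [0.5414 0.0395 0.076 ]
 [0.5345 0.0774 0.076 ]
 [0.5307 0.1017 0.076 ]] [0.55584168 0.06145666 0.076     ]
beam [array([0.70830459, 0.36090724, 0.421     ]), array([ 0.77786487, -0.2624036 ,  0.421     ])]
bail (array([0.54438551, 0.06181787, 0.12453737]), [np.float64(0.006900061880142378), np.float64(0.006900061880142285)])
(np.float64(246.8318117963742), np.float64(225.05467105429273))
[0.59518312 0.13927412 0.02      ]
[ 6.11030499e-01 -2.45926425e-04  2.00000000e-02]
[ 0.50726283 -0.01976345  0.02      ]
[0.48563283 0.12516897 0.02      ]
```

```bash
python3 -m pendant '0 0 0 -6 0; 0 0 0 -12 0; 0 -4 -3 -18 -0.5; 0 -10 -8 -19 -1.5; 0 -16 -13 -19 -2.5; 0 -22 -18 -19 -3.5; 0 -28 -23 -19 -4.5; 0 -34 -28 -19 -5.3; 0 -40 -33 -19 -5.3; 0 -40 -33 -19 -5.3'; python3 - <<'E'
from h import *
snap('wrist','w0')
s=state();print(s['time'],s['joint_pos'],s['eef_pos'],s['eef_rot'],s['contact_force'])
E
```

```text
time: 1.35
eef_pos: [0.4272, 0.042, 0.446]
eef_rot: [-0.056, 0.998, 0.0, -0.0]
contact_force: [1.2, -0.4, 0.0]
opening: 0.0851
gripper_force: 0.0
1.4 [ 0.08638797  0.08559627  0.13153539  1.61620915 -0.00670447 -0.01761547] [0.42998661 0.03525045 0.44528795] [-5.19771123e-02  9.98642615e-01 -3.34120214e-03  3.78241025e-04] [ 3.33696415 -3.31132709 -0.02967923]
```

View pics/w0.png

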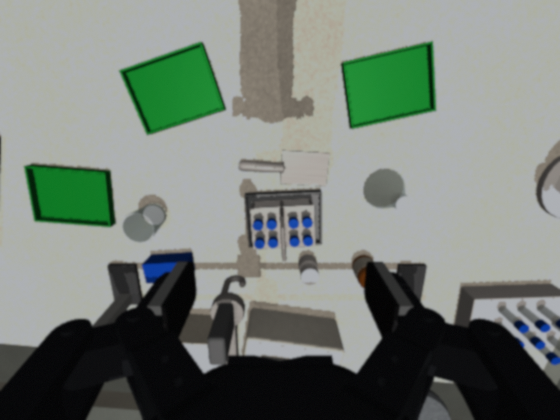

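The wrist view shows the carrier at (284,228) with its bail bar running (281,200)-(284,258), the hook curl at (235,283), and the handle at (222,330). I'll triangulate the caps, the handle and the bail height.

```bash
python3 - <<'E'
from h import *
w=snap('wrist','w1');a=load('s0');b=load('t0')
s=state();print(s['eef_pos'],-np.array(w['R']).T@w['t'])
def caps(d,roi):
    hsv=cv2.cvtColor(d['frame'],cv2.COLOR_RGB2HSV)
    m=cv2.inRange(hsv,(105,120,70),(130,255,255));k=np.zeros_like(m);k[roi[1]:roi[3],roi[0]:roi[2]]=1
    n,l,st,c=cv2.connectedComponentsWithStats(m*k)
    return np.array([c[i] for i in range(1,n) if st[i][4]>8])
for z in (.07,.08):
  for d,r in ((b,(210,180,280,240)),(w,(235,190,340,255))):
    P=np.array([onz(d,*p,z) for p in caps(d,r)]);P=P[np.argsort(P[:,1])]
    ax=np.linalg.svd(P[:,:2]-P[:,:2].mean(0))[2][0];print(z,len(P),P.mean(0).round(4),np.degrees(np.arctan2(-ax[0],ax[1])))
# bail plane
C=np.array([.556,.0615]);yaw=.17;n=np.array([-np.sin(yaw),np.cos(yaw),0])
for u,v in ((185,246),(187,249),(175,246),(195,248)):
    c,r=ray(a,260+u/3,165+v/3);X=c+r*(n[:2]@(C-c[:2]))/(n@r);print('bail',X)
# posts/base: beam shadow none; hook arm dir: handle top & shank
o=cv2.resize(w['frame'][170:400,170:370,::-1],None,fx=2.6,fy=2.6,interpolation=3)
p=cv2.resize(a['frame'][230:310,280:365,::-1],None,fx=3.2,fy=3.2,interpolation=3)
O=np.zeros((598,800,3),np.uint8);O[:,:520]=o;O[:256,520:792]=p;cv2.imwrite('pics/c1.png',O)
E
```

```text
[0.42857242 0.03883374 0.44523933] [0.34973331 0.02768822 0.5621674 ]
0.07 8 [0.5571 0.0619 0.07  ] 10.13853839446986
0.07 8 [0.5581 0.0625 0.07  ] 9.62611938635158
0.08 8 [0.555  0.0612 0.08  ] 10.138538394469872
0.08 8 [0.5539 0.0618 0.08  ] 9.626119386351542
bail [0.5531467  0.06101021 0.13412409]
bail [0.55543775 0.06140349 0.13235726]
bail [0.54256417 0.05919365 0.12784662]
bail [0.56367235 0.06281701 0.13830033]
```

View pics/c1.png

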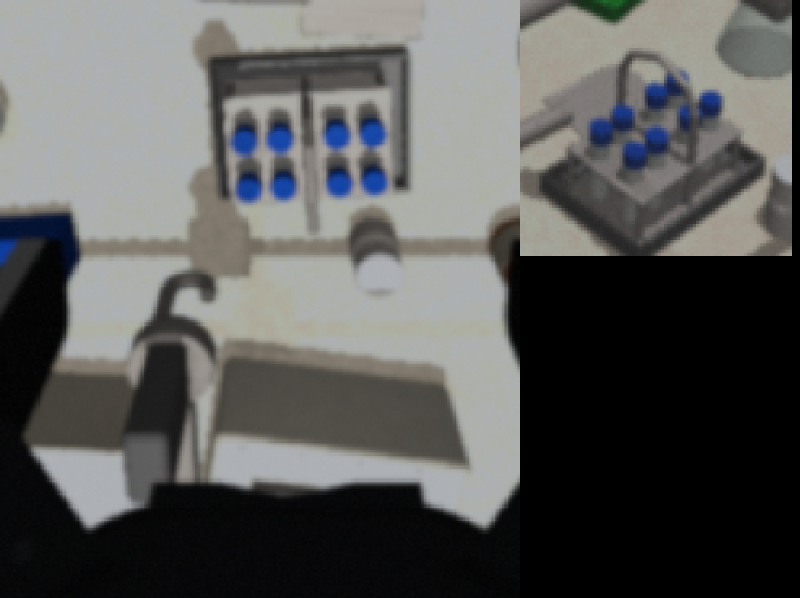

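```bash
python3 - <<'E'
from h import *
w=load('w1');a=load('s0');b=load('t0')
q=(w,170+147/2.6,170+465/2.6)
print(tri((a,304.3,174),(b,266.2,176.8),q)); print(tri((a,304.3,174),q)); print(onz(*q,.359))
print('throat',onz(w,170+187/2.6,170+293/2.6,.248),onz(w,170+187/2.6,170+293/2.6,.245))
for y in (-.01,0): print(proj(b,[.556,y,.359]),proj(a,[.556,y,.359]))
# bail bar y at z~.13 via wrist and top (mid of bar)
print(onz(w,170+308/2.6,170+140/2.6,.132),onz(b,200+(570-420)/3.4,150+190/3.4,.132))
s=state();x,y,z,wq=s['eef_rot'];from scipy.spatial.transform import Rotation as R
print(R.from_quat(s['eef_rot']).as_matrix().round(4),s['eef_pos'],s['contact_force'])
E
```

```text
(array([ 5.55082230e-01, -4.84291720e-04,  3.57283527e-01]), [np.float64(0.001006925265137182), np.float64(0.001993005039496954), np.float64(0.0018698963305489786)])
(array([0.55327696, 0.00085563, 0.35705864]), [np.float64(0.00024137382365344316), np.float64(0.00024137382365333113)])
[0.55117679 0.0009153  0.359     ]
throat [5.56803628e-01 3.54698075e-04 2.48000000e-01] [5.58780953e-01 9.36889168e-05 2.45000000e-01]
(np.float64(270.315121542219), np.float64(176.79254281545545)) (np.float64(300.7635644823475), np.float64(175.1582535145489))
(np.float64(265.166463450439), np.float64(176.79711390682945)) (np.float64(304.6444274547892), np.float64(173.86561044203143))
[0.51887595 0.05634197 0.132     ] [0.5461781  0.05693791 0.132     ]
[[-9.947e-01 -1.027e-01 -7.000e-04]
 [-1.027e-01  9.947e-01 -2.300e-03]
 [ 1.000e-03 -2.200e-03 -1.000e+00]] [0.42857242 0.03883374 0.44523933] [-0.05345377  0.91322405  0.05349724]
```

```bash
python3 -m pendant '0 -4 -1.7 0 0; 0 -8 -3.4 0 0; 0 -12.2 -5.2 1 -0.1; 0 -12.2 -5.2 2 -0.1; 0 -12.2 -5.2 2 -0.1; 0 -12.2 -5.2 2 -0.1' 60; python3 - <<'E'
from h import *
w=snap('wrist','w2');snap('top','t2')
s=state();print(s['eef_pos'],s['eef_rot'],s['contact_force'])
print([proj(w,[.555,y,z]) for y in (-.008,.008) for z in (.359,)])
E
```

```text
time: 2.2
eef_pos: [0.5527, 0.0067, 0.4271]
eef_rot: [-0.062, 0.998, 0.0, 0.0]
contact_force: [0.4, 0.4, -0.4]
opening: 0.0853
gripper_force: 0.0
[0.55307728 0.0064606  0.42752492] [-6.16871260e-02  9.98095132e-01  5.31555353e-06  8.98014492e-04] [ 0.03732887 -0.06885736  0.59395983]
[(np.float64(257.9575597292821), np.float64(233.93447595992495)), (np.float64(281.15231371989995), np.float64(236.56745363517476))]
```

View pics/w2.png

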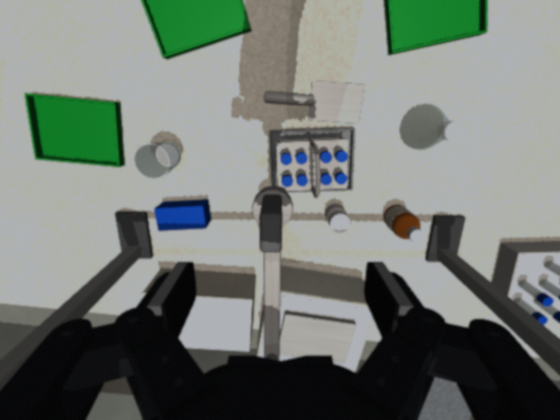

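The handle's top face is at (272,239), within 2 mm of the prediction. Descending and gripping.

```bash
python3 -m pendant '0 -0.2 -0.6 3 0; 0 -0.2 -0.6 6 0; 0 -0.2 -0.6 8.4 0; 0 -0.2 -0.6 8.4 0; 0 -0.2 -0.6 8.4 0; 0.5 -0.2 -0.6 8.4 0; 0.6 -0.2 -0.6 8.4 0; 0.7 -0.2 -0.6 8.4 0; 0.8 -0.2 -0.6 8.4 0; 0.9 -0.2 -0.6 8.4 0' 60; python3 -m pendant '1 0 0 0 0; 1 0 0 0 0;1 0 0 0 0;1 0 0 0 0' 60; python3 -c "
from h import *
s=state();print(s['time'],s['eef_pos'],s['eef_rot'],s['contact_force'],s['opening'],s['gripper_force'])"
```

```text
time: 3.55
eef_pos: [0.5567, 0.0002, 0.3424]
eef_rot: [-0.061, 0.998, 0.0, 0.0]
contact_force: [0.4, 1.7, 1.2]
opening: 0.0151
gripper_force: 58.6
time: 4.05
eef_pos: [0.5567, 0.0002, 0.3423]
eef_rot: [-0.061, 0.998, -0.0, 0.0]
contact_force: [0.8, 0.4, 1.4]
opening: 0.0152
gripper_force: 58.8
4.05 [5.56694694e-01 1.86264647e-04 3.42325064e-01] [-6.12185237e-02  9.98124377e-01 -6.02666559e-06  1.45391818e-04] [0.76502124 0.3922415  1.38513824] 0.01515907757652611 58.83322477340698
```

```bash
python3 -m pendant '1 0 0 1 0; 1 0 0 2.5 0; 1 0 0 4 0; 1 0 0 5.5 0; 1 0 0 7 0; 1 0 0 8.5 0; 1 0 0 10 0; 1 0 0 10 0' 60; python3 -m pendant '1 0 0 1 0; 1 0 0 2 0; 1 0 0 3 0; 1 0 0 3.6 0; 1 0 0 3.6 0; 1 0 0 3.6 0; 1 0 0 3.6 0'; python3 - <<'E'
from h import *
w=snap('wrist','w3');a=snap('scene','s3')
for i in range(1):
    s=state();print(s['time'],s['eef_pos'],s['eef_rot'],s['contact_force'],s['opening'],s['gripper_force'])
p=cv2.resize(a['frame'][170:320,255:405,::-1],None,fx=3.9,fy=3.9,interpolation=3)
cv2.imwrite('pics/c3.png',p)
E
```

```text
time: 5.05
eef_pos: [0.5568, 0.0002, 0.2416]
eef_rot: [-0.061, 0.998, -0.0, 0.0]
contact_force: [-1.1, 0.7, 8.2]
opening: 0.015
gripper_force: 59.6
time: 5.92
eef_pos: [0.5568, 0.0002, 0.2072]
eef_rot: [-0.061, 0.998, -0.0, 0.001]
contact_force: [-2.5, 0.5, 9.6]
opening: 0.0154
gripper_force: 59.8
6.025 [5.56853414e-01 1.41262737e-04 2.07210240e-01] [-6.12527247e-02  9.98121999e-01 -8.82235485e-05  7.56232710e-04] [-2.09806551 -0.60672298  9.87154845] 0.015232900493359585 59.78023052215576
```

View pics/c3.png

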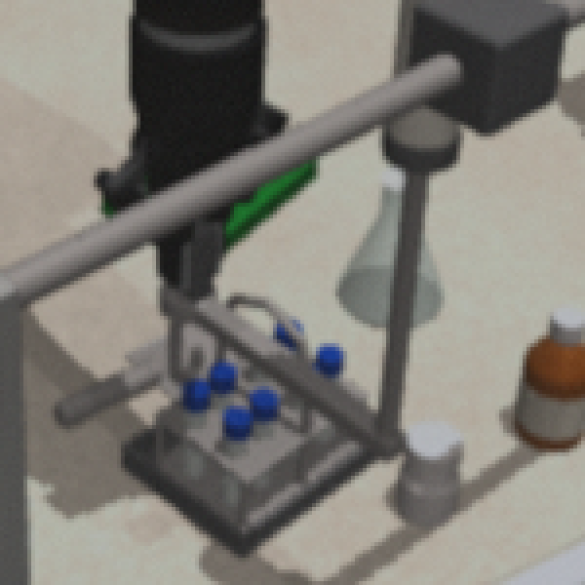

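The force (9.9 N) matches the spring at 135 mm of pull, so the grip hasn't slipped. The hook (about (180,370) in the crop) is below the crown (245,300), on its -y side. Moving +y, most of the way.

```bash
python3 -m pendant '1 0 0.5 0 0; 1 0 1.3 0 0; 1 0 2.1 0 0; 1 0 2.9 0 0; 1 0 3.7 0 0; 1 0 4.4 0 0; 1 0 5 0 0; 1 0 5 0 0; 1 0 5 0 0'; python3 - <<'E'
from h import *
a=snap('scene','s4');b=snap('top','t4');w=snap('wrist','w4')
s=state();print(s['time'],s['eef_pos'],s['eef_rot'],s['contact_force'])
X=s['eef_pos'];T=np.array([X[0],X[1],X[2]-.0943]);print('throat',T)
B=np.array([.548,.060,.1335])
print('scene throat',proj(a,T),'bail',proj(a,B))
p=cv2.resize(a['frame'][225:300,285:360,::-1],None,fx=5.3,fy=5.3,interpolation=3)
q=cv2.resize(w['frame'][150:300,200:350,::-1],None,fx=2.65,fy=2.65,interpolation=3)
cv2.imwrite('pics/c4.png',cv2.convertScaleAbs(np.hstack([p,q]),alpha=1.4))
E
```

```text
time: 7.15
eef_pos: [0.5513, 0.0501, 0.2074]
eef_rot: [-0.061, 0.998, 0.0, 0.001]
contact_force: [-1.1, 0.5, 9.9]
opening: 0.0156
gripper_force: 60.0
7.3 [0.55126156 0.05000562 0.2073752 ] [-6.13618847e-02  9.98114732e-01  1.36673807e-04  1.29690312e-03] [-1.06158299  0.18131852  9.29278046]
throat [0.55126156 0.05000562 0.1130752 ]
scene throat (np.float64(317.241832130817), np.float64(254.81609960022666)) bail (np.float64(320.04273478752884), np.float64(246.24361397601803))
```

View pics/c4.png

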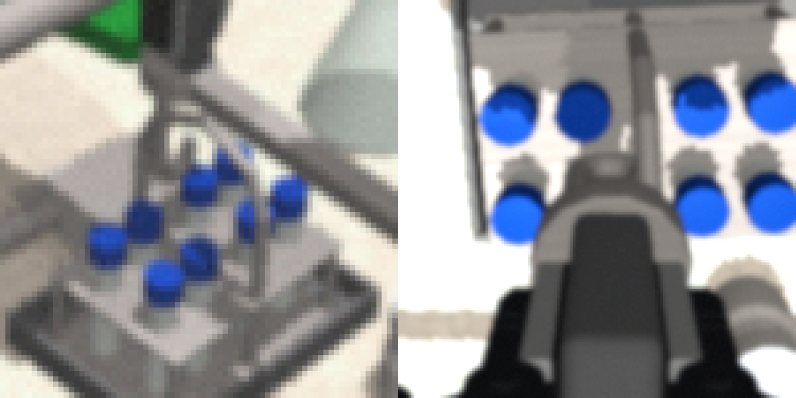

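```bash
python3 - <<'E'
from h import *
a=load('s4');w=load('w4');b=load('t4')
print('tip pred',proj(a,[.5502,.0594,.121]),'seen',285+187/5.3,225+148/5.3)
for u,v,z in ((648,175,.132),(645,120,.134),(640,60,.13)):
    print(onz(w,200+(u-398)/2.65,150+v/2.65,z))
print(proj(w,[.548,.060,.1335]))
# caps now vs before (top + wrist)
hsv=cv2.cvtColor(w['frame'],cv2.COLOR_RGB2HSV);m=cv2.inRange(hsv,(105,120,70),(130,255,255));m[:,:225]=0;m[:,355:]=0;m[:175]=0;m[245:]=0
n,l,st,c=cv2.connectedComponentsWithStats(m)
for i in range(1,n):
    if st[i][4]>60: print(st[i][4],onz(w,*c[i],.076).round(4))
E
```

```text
tip pred (np.float64(320.15787213041085), np.float64(250.76288987611866)) seen 320.2830188679245 252.9245283018868
[0.54031166 0.05904751 0.132     ]
[0.52492359 0.05604096 0.134     ]
[0.51054778 0.05295913 0.13      ]
(np.float64(294.2762849906693), np.float64(227.1617251200655))
335 [0.5349 0.0782 0.076 ]
340 [0.5307 0.1026 0.076 ]
328 [0.5413 0.04   0.076 ]
334 [0.5456 0.0154 0.076 ]
322 [0.5663 0.109  0.076 ]
314 [0.5704 0.0844 0.076 ]
307 [0.5812 0.0216 0.076 ]
```

```bash
python3 -m pendant '1 0 0.3 0 0; 1 0 0.6 0 0; 1 0 0.9 0 0; 1 0 1.05 0 0; 1 0 1.05 0 0; 1 0 1.05 0 0'; python3 - <<'E'
from h import *
a=snap('scene','s5');w=snap('wrist','w5')
s=state();print(s['time'],s['eef_pos'],s['contact_force'])
hsv=cv2.cvtColor(w['frame'],cv2.COLOR_RGB2HSV);m=cv2.inRange(hsv,(105,120,70),(130,255,255));m[:,:205]=0;m[:,345:]=0;m[:175]=0;m[245:]=0
n,l,st,c=cv2.connectedComponentsWithStats(m)
for i in range(1,n):
    if st[i][4]>60: print(st[i][4],onz(w,*c[i],.076).round(4))
p=cv2.resize(a['frame'][225:300,285:360,::-1],None,fx=5.3,fy=5.3,interpolation=3)
q=cv2.resize(w['frame'][150:300,200:350,::-1],None,fx=2.65,fy=2.65,interpolation=3)
cv2.imwrite('pics/c5.png',cv2.convertScaleAbs(np.hstack([p,q]),alpha=1.4))
E
```

```text
time: 8.05
eef_pos: [0.5501, 0.0604, 0.2074]
eef_rot: [-0.061, 0.998, 0.0, 0.001]
contact_force: [-0.5, 1.0, 9.2]
opening: 0.0153
gripper_force: 59.9
8.15 [0.5501015  0.06042282 0.2074408 ] [-0.09562534  1.64961044 10.19410096]
331 [0.5308 0.1025 0.076 ]
319 [0.5348 0.0783 0.076 ]
341 [0.5457 0.0153 0.076 ]
328 [0.5413 0.0397 0.076 ]
153 [0.5676 0.0872 0.076 ]
314 [0.5663 0.1087 0.076 ]
76 [0.5738 0.0408 0.076 ]
322 [0.5812 0.0213 0.076 ]
```

View pics/c5.png

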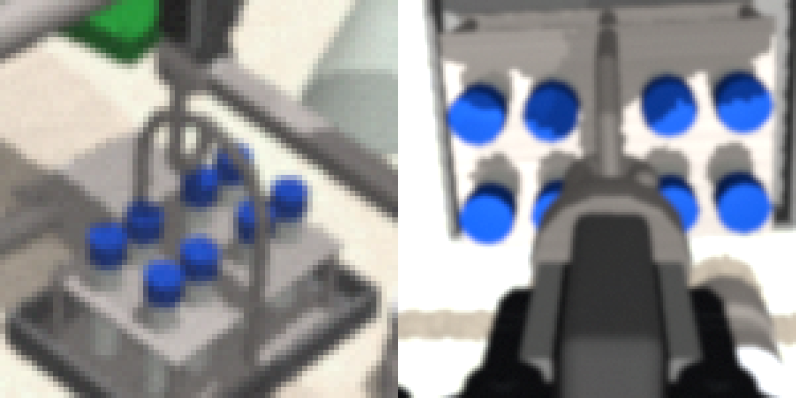

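The crop shows the hook's curl at (188,155) under the crown (183,118), with the bar over its throat. The carrier hasn't moved. Raising slowly.

```bash
python3 -m pendant '1 0 0 -0.4 0; 1 0 0 -0.8 0; 1 0 0 -1.2 0; 1 0 0 -1.5 0; 1 0 0 -1.7 0; 1 0 0 -1.7 0; 1 0 0 -1.7 0'; for k in 1; do python3 -m pendant '1 0 0 -0.1 0; 1 0 0 -0.2 0; 1 0 0 -0.3 0; 1 0 0 -0.4 0;1 0 0 -0.4 0';  python3 -m pendant '1 0 0 -0.1 0; 1 0 0 -0.2 0; 1 0 0 -0.3 0; 1 0 0 -0.4 0; 1 0 0 -0.4 0'; python3 -m pendant '1 0 0 -0.1 0; 1 0 0 -0.2 0; 1 0 0 -0.3 0; 1 0 0 -0.4 0; 1 0 0 -0.4 0'; done | grep -E 'time|pos|contact'
```

```text
time: 9.02
eef_pos: [0.5501, 0.0604, 0.2244]
eef_rot: [-0.061, 0.998, 0.0, 0.001]
contact_force: [0.1, 0.1, 8.9]
opening: 0.0157
gripper_force: 59.9
time: 9.65
eef_pos: [0.55, 0.0604, 0.2279]
contact_force: [-0.1, 0.0, 7.5]
time: 10.28
eef_pos: [0.5501, 0.0604, 0.2318]
contact_force: [1.3, 0.5, 5.9]
time: 10.9
eef_pos: [0.55, 0.0604, 0.2357]
contact_force: [1.5, 0.4, 5.9]
```

```bash
python3 -m pendant '1 0 0 -0.3 0; 1 0 0 -0.6 0; 1 0 0 -1.0 0; 1 0 0 -1.4 0; 1 0 0 -1.8 0; 1 0 0 -2.2 0; 1 0 0 -2.6 0; 1 0 0 -3 0; 1 0 0 -3.3 0;1 0 0 -3.5 0' | grep -E 'pos|contact'; python3 -m pendant '1 0 0 -0.3 0; 1 0 0 -0.7 0; 1 0 0 -1.0 0; 1 0 0 -1.3 0; 1 0 0 -1.6 0; 1 0 0 -1.8 0; 1 0 0 -2 0; 1 0 0 -2 0; 1 0 0 -2 0' | grep -E 'time|pos|contact'; python3 - <<'E'
from h import *
a=snap('scene','s6');F=[]
for i in range(24):
    grab_frame('wrist');F.append(state()['contact_force'])
F=np.array(F);s=state();print(s['time'],s['eef_pos'],F.mean(0),F.std(0))
d=.3423-s['eef_pos'][2];print('d',d,'mg',1.9+60*d-F[:,2].mean())
p=cv2.resize(a['frame'][170:320,255:405,::-1],None,fx=3.9,fy=3.9,interpolation=3)
cv2.imwrite('pics/c6.png',cv2.convertScaleAbs(p,alpha=1.3))
E
```

```text
eef_pos: [0.55, 0.0603, 0.2705]
contact_force: [4.7, 1.4, 2.4]
time: 13.28
eef_pos: [0.5499, 0.0603, 0.2901]
contact_force: [5.9, 0.9, 3.8]
14.525 [0.54996363 0.06033103 0.29012258] [5.94542971 1.05253692 2.89864419] [0.66277536 0.49528496 0.42243026]
d 0.052177420376756434 mg 2.1320010314045486
```

View pics/c6.png

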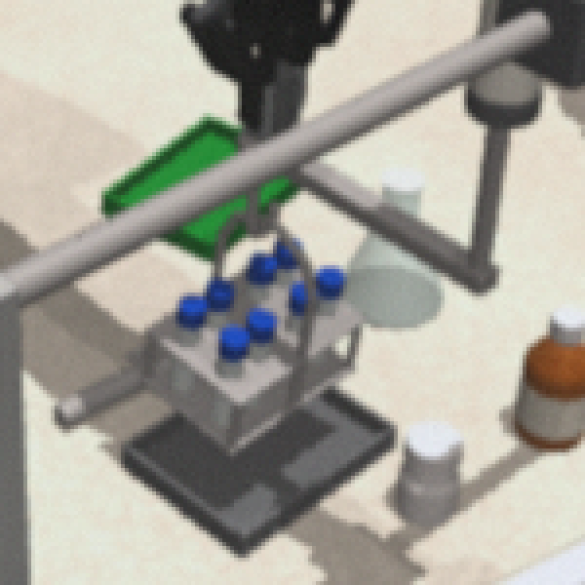

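The carrier hangs level from the hook, clear of its tray. There's a 6 N side load in x on the grip, so I'll relieve it while raising towards the balance height.

```bash
cat > m.py <<'E'
from h import *
F=[]
for i in range(20):
    grab_frame('wrist');F.append(state()['contact_force'])
F=np.array(F);s=state();d=.3423-s['eef_pos'][2]
print(s['time'],s['eef_pos'],F.mean(0).round(2),F.std(0).round(2),'torque',np.round(s['ft_torque'],2),'d',d.round(4),'mg',1.9+60*d-F[:,2].mean())
E
python3 -m pendant '1 -0.05 0 0 0; 1 -0.1 0 0 0; 1 -0.1 0 0 0' | grep contact; python3 m.py; python3 -m pendant '1 0 0 -0.3 0; 1 0 0 -0.6 0; 1 0 0 -0.9 0; 1 0 0 -1.2 0; 1 0 0 -1.5 0; 1 0 0 -1.8 0; 1 0 0 -2.1 0; 1 0 0 -2.4 0; 1 0 0 -2.6 0; 1 0 0 -2.7 0' | grep contact;python3 -m pendant '1 0 0 0 0; 1 0 0 0 0; 1 0 0 0 0' | grep contact;  python3 m.py
```

```text
contact_force: [3.1, 0.8, 1.9]
15.9 [0.55000529 0.06032544 0.2901299 ] [2.41 0.53 2.39] [0.7  0.61 0.47] torque [ 0.14 -0.39 -0.51] d 0.0522 mg 2.6371063161112067
contact_force: [0.2, 0.7, 0.8]
contact_force: [-1.3, 0.3, 0.3]
18.525 [0.55002944 0.06035105 0.31712235] [-1.43  0.03  0.98] [0.62 0.45 0.32] torque [-0.04  0.4  -0.43] d 0.0252 mg 2.4280029855567586
```

```bash
python3 -m pendant '1 0.01 0 -0.2 0; 1 0.02 0 -0.4 0; 1 0.03 0 -0.6 0; 1 0.04 0 -0.8 0; 1 0.04 0 -1.0 0; 1 0.04 0 -1.2 0; 1 0.04 0 -1.4 0; 1 0.04 0 -1.5 0; 1 0.04 0 -1.5 0;1 0.04 0 -1.5 0' | grep contact;  python3 m.py; python3 -m pendant '1 0 0 -0.2 0; 1 0 0 -0.4 0; 1 0 0 -0.4 0; 1 0 0 -0.2 0; 1 0 0 0 0; 1 0 0 0 0; 1 0 0 0 0' | grep contact; python3 m.py
```

```text
contact_force: [-0.8, 0.5, -0.7]
20.775 [0.54998823 0.06030914 0.33222858] [0.51 0.32 0.1 ] [0.69 0.62 0.37] torque [ 0.05 -0.21 -0.5 ] d 0.0101 mg 2.401121124048109
contact_force: [2.6, 0.9, 0.7]
22.65 [0.54998464 0.06030148 0.33224953] [ 2.81  0.79 -0.2 ] [0.65 0.59 0.5 ] torque [ 0.11 -0.63 -0.57] d 0.0101 mg 2.7047898737727696
```

The mean vertical force at d = 10.1 mm, approached from both directions, is about 0 N. So the weight is about 2.5 N and this is the balance height. I'll relieve x, soften the grip, re-check, then release.

```bash
python3 -m pendant '1 -0.04 0.01 0 0; 1 -0.08 0.02 0 0; 1 -0.08 0.02 0 0; 1 -0.08 0.02 0 0; 1 -0.08 0.02 0 0' 20; python3 m.py; python3 -c "
from h import *
snap('scene','s7')"
```

```text
time: 23.28
eef_pos: [0.55, 0.0605, 0.332]
eef_rot: [-0.061, 0.998, -0.0, -0.001]
contact_force: [-0.6, -1.6, -0.0]
opening: 0.0159
gripper_force: 58.5
24.275 [0.55001801 0.06054661 0.33201818] [-3.33 -0.75 -0.07] [1.44 0.53 0.29] torque [-0.21  0.76 -0.54] d 0.0103 mg 2.582571348392587
```

```bash
python3 -m pendant '1 0.05 0 0 0; 1 0.05 0 0 0; 0.85 0.05 0 0 0; 0.82 0.05 0 0 0; 0.79 0.05 0 0 0; 0.76 0.05 0 0 0; 0.72 0.05 0 0 0; 0.66 0.05 0 0 0; 0.6 0.05 0 0 0; 0.6 0.05 0 0 0' 20; python3 - <<'E'
from h import *
a=snap('scene','s8');s=state();print(s['time'],s['contact_force'],s['opening'])
p=load('s7')
A=[cv2.resize(x['frame'][150:310,260:390,::-1],None,fx=3,fy=3,interpolation=3) for x in (p,a)]
cv2.imwrite('pics/c8.png',cv2.convertScaleAbs(np.hstack(A),alpha=1.3))
g=[cv2.cvtColor(x['frame'],cv2.COLOR_RGB2GRAY)[210:290,290:350].astype(np.float32) for x in (p,a)]
print(cv2.phaseCorrelate(g[0],g[1]))
E
```

```text
time: 25.58
eef_pos: [0.5502, 0.0606, 0.3322]
eef_rot: [-0.061, 0.998, -0.0, 0.0]
contact_force: [0.1, 0.4, -1.1]
opening: 0.0341
gripper_force: 0.0
25.625 [ 0.77608961 -0.53963288 -0.31139856] 0.034238962114916484
((0.04079538472301536, -0.09106775950072432), 0.9995618641376496)
```

View pics/c8.png

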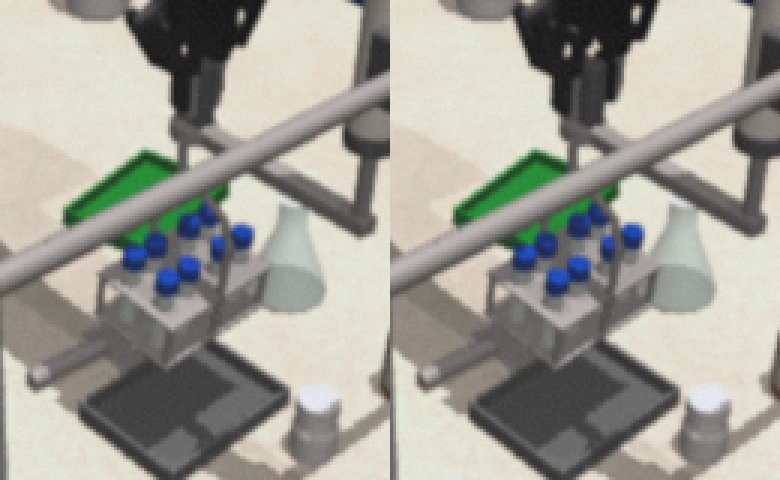

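The before and after crops match, with a shift under 0.1 px, so nothing jumped on release and the carrier hangs free above the tray. I'll open fully, withdraw upward, wait and hand in.

```bash
python3 -m pendant '0.3 0 0 0 0; 0 0 0 0 0; 0 0 0 0 0; 0 0 0 -2 0; 0 0 0 -4 0; 0 0 0 -6 0; 0 0 0 -9 0; 0 0 0 -9 0; 0 0 0 -9 0' 20; python3 - <<'E'
from h import *
a=snap('scene','s9');p=load('s7')
g=[cv2.cvtColor(x['frame'],cv2.COLOR_RGB2GRAY)[215:290,290:350].astype(np.float32) for x in (p,a)]
r=cv2.phaseCorrelate(g[0],g[1]);print(r,state()['contact_force'],state()['time'])
if np.hypot(*r[0])<1: print(close_job())
E
```

```text
time: 26.75
eef_pos: [0.5501, 0.0605, 0.4216]
eef_rot: [-0.061, 0.998, -0.0, -0.0]
contact_force: [-0.3, 0.4, -1.0]
opening: 0.0856
gripper_force: 0.0
((-0.04867175408498525, 0.3598171137631496), 0.9726699002583822) [-0.48578442  0.35760956 -0.28959579] 26.8
the job is handed in; nothing more can be done
None
```

The carrier hangs on the balancer hook, clear above its grey tray; I released it at the balance height (hook about 10 mm down, weight about 2.5 N) with no visible jump, and handed the job in at 26.8 s with the gripper withdrawn.

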